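Stand the steel stake over the hidden bearer of a sprung bench board

ROBOT

A 6-joint arm with a two-finger parallel gripper is mounted at the origin on the work surface. World frame = base frame: x ahead of the robot, y to its left, z up, the work surface at z = 0. Lengths are in m, angles in rad, forces in N, time in s.
With the tool pointing down it reaches from about 0.35 to 0.775 m from the base axis. Payload 7.3 kg.
Tool frame: the origin (TCP) lies between the finger pads; the fingertips stand 17 mm ahead of it and the grasp point (between the pads) lies 2 mm behind it; z points along the fingers, y is the line along which they close (so a half turn about z gives the same grasp; the last joint's range is limited). The gripper opens to 92 mm and grips with 3 to 60 N. Pads are 19 mm wide; open, the fingers measure 130 mm over their backs; the gripper's body (75 mm by 190 mm) begins 47 mm behind the grasp point.
Start: joints at [-1.475, 0.342, 1.524, -0, 1.275, -0.146], TCP at [0.126, -0.51, 0.244] pointing down, gripper open.
Joint ranges: [-2.53, 2.53], [-0.77, 2.02], [0.04, 2.7], [-1, 4.14], [0.28, 2.66], [-3.11, 3.11]. Speed limits (rad/s): [2.57, 2.57, 3.14, 3.14, 3.14, 3.14].

INTERFACE

Orientations are given as [roll, pitch, yaw] about the fixed x, y, z axes, in that order (R = Rz(yaw) Ry(pitch) Rx(roll)).
In Python, from cell import robot, optics gives the robot as it stands.
- The arm moves only by the tool play_rows, never from a script. Its argument "rows" is a list of rows, each a list of 7 numbers: the shift along the tool's x, y, z in cm, then the turn, a rotation vector about the tool's x, y, z in rad, then the opening, from 0 (shut) to 1 (fully open). In form: [[tx, ty, tz, wx, wy, wz, grip], ...]. A call has 1 to 20 rows; each row is the pose to reach, as a shift and turn from the pose commanded when the call began, along the tool's axes at that moment; what a row does not reach only later rows make up. A row lasts 1/10 s, in which the tool goes at most 50 mm and 8.59 degrees, less where a joint would pass 70% of its speed; a pose out of reach is approached as far as the arm can. A call with a gripper value outside its range is refused whole. The fingers move at their own pace and stop on an object; "squeeze" is the grip in N (left out, the last holds). Time passes only in rows, so rows that repeat a pose let the fingers close. It gives the time, the measured TCP pose, the force, the opening and the grip force at its end, in the units of the state.
- robot.observe(): the state, without advancing time (a new reading comes with each control period).
- optics.read_camera(name): name is "side" or "top" or "wrist"; returns (picture, depth): 420x560x3 uint8, red, green, blue; 420x560 float32, m along the optical axis (not along the pixel's ray), 0 where there is no reading.
- optics.camera_model(name): a dict with "fx", "fy", "cx", "cy" (pixels), "origin" and "rotation" of the camera in the world; the wrist camera has in their place "tool_from_camera" (4x4, takes a point from camera to tool coordinates, whose origin is the TCP and whose axes are the flange's). Camera axes: x right, y up, looking along -z (the intrinsics and any distortion apply to the point x, -y, -z); pixel columns grow to the right and rows downward; lengths in m; the calibration is good to about 2 mm. The wrist camera is an equidistant fisheye: a pixel r from the principal point sees the ray r / f radians off the axis. A picture is of the moment at which its call begins: read the wrist's pose just before it. camera_model takes no time and is no camera call.
- robot.hand_in(): hands the job in; it is judged then, once.
The state is a dict: "time": time; "qpos": joint angles; "qvel": joint speeds; "joint_efforts": joint torques, N m; "tool_pos": TCP position; "tool_rot": TCP orientation; "contact_force": force on the tool from outside, world axes, zero at the start; "torque": the same for the moment, N m; "opening": finger opening in m; "grip_force": force on a finger pad.
Only numpy, scipy, OpenCV 4.12 (cv2) and the standard library are available. Lean on these libraries where they do the work, as an engineer would, in place of code of your own. Each camera call takes 0.05 s, during which the arm holds its last target. There are 200 camera calls.

TASK

Somewhere under the springy slats of the maroon bench board a hidden wooden bearer runs from front to back: press along the slats with your fingertips to find where they stop giving. Then use the hook tool to drag the steel stake off the far half of the board onto the slats, midway along their length and centred over the bearer, so that it stands level and does not sink; never touch the stake with the hand or knock it over. Finally lay the hook flat on the cork mat and let go, leaving everything else where it was.

Things in the scene. Friction and masses are not known exactly. Their poses are not given: they have to be found in the camera images.
- board: Maroon bench board, fixed, 262 mm deep (own x) by 264 mm wide (own y); origin at the centre of its underside, own x points away from the robot (yaw up to 0.2 rad), z up. Its flat top is 34 mm above the origin. The far half (own x +2 to +131 mm) is a solid apron; a solid rim 10 to 12 mm wide, flush with the top, frames the springy near half.
- panel: Springy near half: 16 slats side by side, each 118 mm long (own x), 15 mm wide (own y). Origin at the centre of their upper face, axes as the board's. Each slat sinks on its own when pressed: about 0.6 N per mm, stop at 10 mm; a fingertip may press two or three at once. A slat over the bearer's middle stops firm after 0.5 mm; one that meets only its rounded side, after 1 to 5 mm.
- stake: Steel stake, 0.7 to 0.9 kg, loose on the apron: round foot 68 mm in diameter, 16 mm high (flat underside 50 mm across), upright column 30 mm in diameter, top 68 mm above the underside. Origin at the centre of the underside, z up. Away from the bearer it sinks about 3 mm, leans, or topples at the apron's edge; centred on the bearer within 10 mm it stays upright, within 1 mm of the board's top.
- hook_grip (a point): Hook tool, 0.14 kg, lying flat on the mat: centre of its wooden handle, 12 mm above its underside. Handle 110 mm long (own x), 20 mm wide (own y), 24 mm high. From its +x end a 10 mm thick steel rod runs on along x to x = 100 mm, bends half a turn towards -y (25 mm inside radius) and comes back along y = -60 mm to x = 78 mm: a crook open towards the handle.
- hook_crook (a point): Point inside the hook's crook, at x = 110, y = -30 mm from hook_grip in the tool's axes, at the same height: where the stake's column has its centre when drawn home in the crook. The rod's middle passes 20 mm beyond it in +x.
- mat: Cork mat, 240 mm (own x) by 150 mm (own y), 3 mm thick, fixed; origin at the centre of its underside.
- mug: Yellow mug, 84 mm in diameter, 100 mm high; bystander. Origin under its centre.
- plate: Metal plate, 150 mm in diameter, 20 mm high; bystander. Origin under its centre.
- blue_dish: Low blue dish, 84 mm in diameter, 14 mm high; bystander. Origin under its centre.
- amber_dish: Low amber dish, 84 mm in diameter, 14 mm high; bystander. Origin under its centre.
- pot: White and green pot with a lid, 44 mm in diameter, 70 mm high; bystander. Origin under its centre.
- amber_bottle: Amber bottle with a black cap, 60 mm in diameter, 130 mm high; bystander. Origin under its centre.
- panel_middle (a point): Same point as the panel's origin. The unseen bearer, a round-topped wooden bar 15 mm wide, lies under the slats along their whole length (parallel to the panel's x); its centre line is anywhere from -75 to +75 mm in the panel's y.
There are look-alikes about, which are no part of the job. Several things have the shape of the stake; the one meant has the colours described above.

How it is judged:
On the way, in this order (a step that is already met when the one before it is completed fails the run):
1. the slats have been pressed with the fingers (more than 2 N) (contact force between the fingers and panel above 2 N), for 0.05 s.
2. the hook bears on the stake (contact force between hook and stake above 0.5 N), for 0.1 s.
3. the stake stands level on the slats over the bearer (x of stake in the frame of panel between -0.02 and 0.02 m and y of stake in the frame of panel between -0.09 and 0.09 m and z of stake in the frame of panel above -0.0014 m and angle between stake's own z axis and vertical below 0.04 rad), for 0.3 s.
At the end, for the whole second after the job is handed in: The stake stands still on the slats, its centre within 20 mm of the middle of their length, upright within 0.04 rad and with its underside no more than 1.4 mm below the board's top (which only the bearer allows); the hook lies flat and still with the middle of its handle over the cork mat (all of step 3 and z of stake in the frame of panel below 0.002 m and linear speed of each of stake, hook below 0.01 m/s and x of hook_grip in the frame of mat between -0.12 and 0.12 m and y of hook_grip in the frame of mat between -0.075 and 0.075 m and z of hook_grip in the frame of mat below 0.022 m and angle between hook_grip's own z axis and vertical below 0.15 rad); the robot touches nothing.
It fails at once if the hand touches the stake (contact force between any of the fingers, the arm and stake above 0.5 N).
It fails at once if the stake is knocked over (angle between stake's own z axis and vertical above 0.5 rad).
It fails at once if a bystander is moved by more than 20 mm (distance of any of mug, plate, blue_dish, amber_dish, pot, amber_bottle from where it was at the start of the episode above 0.02 m).
It also fails if it takes over 72 s, if anything falls off the work surface, if the arm or the gripper's body presses on something with over 40 N, if the wrist force passes 120 N, or if a joint passes its speed limit or range.

## Working session

There is one attempt and no reset: what is moved stays moved. The work goes in short steps, Python scripts to look and compute and a tool call to move; the robot and the scene stay as the last step left them, time stands still between calls to the robot, and variables do not carry over. Pictures are saved under pics/ and viewed, at most 14 in all, crops included, and the job is handed in when it is done.

Besides the shell and the picture viewer there is one more tool, called as name([rows], argument=value, ...), one row to a line, values as JSON. play_rows: Moves the arm, as the interface text tells. Its arguments: {"type":"object","properties":{"rows":{"type":"array"},"squeeze":{"type":"number"}},"required":["rows"]}

```bash
mkdir -p pics
python3 - <<'E'
from cell import robot, optics
import cv2,numpy as np
for n in ["top","side"]:
    p,d=optics.read_camera(n); cv2.imwrite(f"pics/{n}0.png",p[:,:,::-1]); np.savez(f"{n}0.npz",p=p,d=d)
    print(n,optics.camera_model(n))
s=robot.observe();print(s)
E
```

```text
top {'fx': 517.4918446890398, 'fy': 517.4918446890398, 'cx': 284.61610103240264, 'cy': 203.04256486173122, 'origin': array([0.48611702, 0.00851395, 1.63165161]), 'rotation': array([ 0.05929556,  0.00650904, -1.54908573])}
side {'fx': 514.565947123692, 'fy': 514.565947123692, 'cx': 279.3142614051372, 'cy': 206.8297301881248, 'origin': array([0.43491151, 1.25552825, 1.07970034]), 'rotation': array([ 0.90348157, -0.00897058, -2.99911081])}
{'time': 0.1, 'qpos': array([-1.47502728e+00,  3.42644551e-01,  1.52492716e+00,  3.37119558e-06,
        1.27537778e+00, -1.45985844e-01]), 'qvel': array([ 0.00015621, -0.00217486, -0.00092693,  0.00152618,  0.0003645 ,
       -0.00047294]), 'joint_efforts': array([ 1.73767494e-03, -4.32004094e+01, -2.44695640e+01,  7.19901058e-02,
        5.26809634e-02, -3.77819094e-05]), 'tool_pos': array([ 0.12568589, -0.50938707,  0.24311687]), 'tool_rot': array([-3.14025072e+00, -2.00565775e-04,  2.41753776e-01]), 'contact_force': array([ 0.04890497, -0.10179317, -0.09711165]), 'torque': array([ 0.01896318,  0.04634988, -0.00092846]), 'grip_force': 0.0, 'opening': 0.09214171501124806}
```

View pics/top0.png

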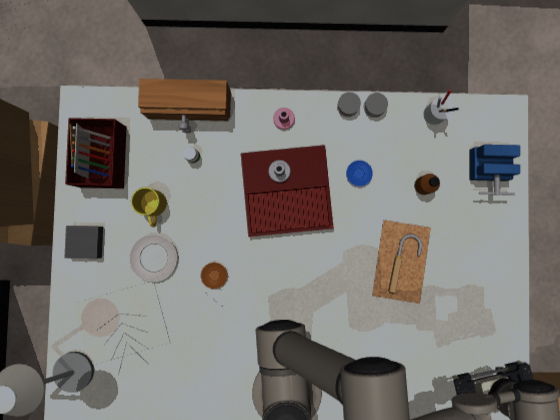

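View pics/side0.png

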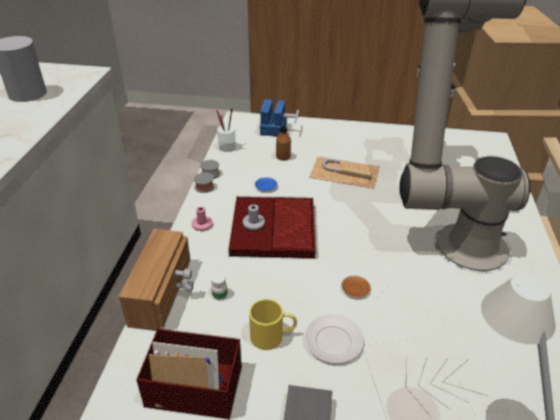

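The board is at about (287,190) in the top view. Two things have the stake's shape: the steel-grey one on the board's apron at (280,170) and a pink one off the board at (284,118). Grey steel on the apron fits the description. The hook is on the mat at (402,262), and I'll confirm both in an enlarged crop.

```bash
cat > h.py <<'E'
from cell import robot, optics
import cv2,numpy as np
from scipy.spatial.transform import Rotation as R
def rpy(v): return R.from_euler('xyz',v)
def cam(n):
    m=optics.camera_model(n); return m
def ray(n,uv,m=None,pose=None):
    m=m or cam(n); uv=np.atleast_2d(uv).astype(float)
    a=(uv-[m['cx'],m['cy']])/[m['fx'],m['fy']]
    if n=='wrist':
        r=np.linalg.norm(a,axis=1,keepdims=True)+1e-12
        d=np.hstack([a/r*np.sin(r),np.cos(r)])*[1,-1,-1]
        T=np.array(m['tool_from_camera']); Rt=rpy(pose[1]).as_matrix()
        return pose[0]+Rt@T[:3,3], d@T[:3,:3].T@Rt.T
    d=np.hstack([a,np.ones((len(a),1))])*[1,-1,-1]
    return np.array(m['origin']), d@rpy(m['rotation']).as_matrix().T
def plane(n,uv,z,pose=None):
    o,d=ray(n,uv,pose=pose); t=(z-o[2])/d[:,2]; return o+t[:,None]*d
E
python3 - <<'E'
from h import *
z=np.load('top0.npz');p=z['p'];d=z['d']
hsv=cv2.cvtColor(p,cv2.COLOR_RGB2HSV)
c=np.vstack([np.hstack([cv2.resize(p[100:245,235:345],(400,527),interpolation=2),cv2.resize(p[212:310,360:440],(400,527),interpolation=2)])])
cv2.imwrite('pics/crop0.png',c[:,:,::-1])
def big(m):
    cs=cv2.findContours(m.astype(np.uint8),0,1)[0]; return max(cs,key=cv2.contourArea)
H,S,V=[hsv[...,i].astype(int) for i in range(3)]
sub=np.zeros(H.shape,bool); sub[135:245,235:340]=1
b=big(sub&((H<8)|(H>170))&(S>120)); r=cv2.minAreaRect(b); print(r)
P=plane('top',cv2.boxPoints(r),0.034); print('board',P.round(4),P.mean(0))
sub[:]=0;sub[212:310,360:440]=1
mt=big(sub&(S>60)&(H>5)&(H<25)); r=cv2.minAreaRect(cv2.convexHull(mt)); print(r)
P=plane('top',cv2.boxPoints(r),0.003);print('mat',P.round(4),P.mean(0))
for nm,uv in dict(plate=(154,258),mug=(147,202),blue=(359,173),amber=(214,275),pot=(192,154),bottle=(427,184),staketop=(279,170)).items():
    print(nm,plane('top',uv,.07)[0].round(3), d[uv[1],uv[0]])
E
```

```text
((286.658447265625, 190.41351318359375), (83.05276489257812, 84.28529357910156), 84.5596694946289)
board [[ 0.7336  0.1608  0.034 ]
 [ 0.764  -0.0997  0.034 ]
 [ 0.5076 -0.1284  0.034 ]
 [ 0.4774  0.1296  0.034 ]] [0.620639   0.01557708 0.034     ]
((400.95001220703125, 261.3500061035156), (48.08325958251953, 77.07462310791016), 8.130101203918457)
mat [[ 0.2979 -0.2564  0.003 ]
 [ 0.5364 -0.2878  0.003 ]
 [ 0.5182 -0.4372  0.003 ]
 [ 0.2803 -0.4046  0.003 ]] [ 0.40820063 -0.34650845  0.003     ]
plate [0.405 0.41  0.07 ] 1.62695
mug [0.573 0.437 0.07 ] 1.6319268
blue [ 0.675 -0.203  0.07 ] 1.6398301
amber [0.358 0.228 0.07 ] 1.6195068
pot [0.722 0.306 0.07 ] 1.5720422
bottle [ 0.645 -0.409  0.07 ] 1.5318547
staketop [0.679 0.04  0.07 ] 1.537926
```

View pics/crop0.png

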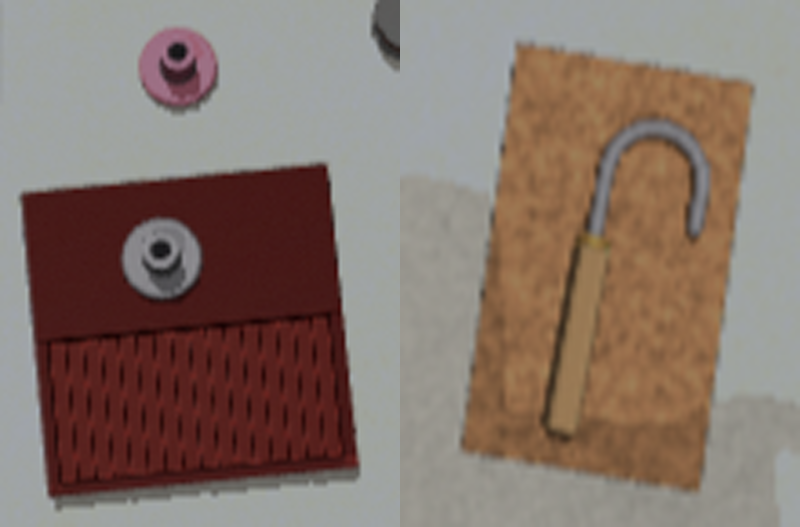

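The crop shows the steel stake on the apron and the pink look-alike well off the board. The hook's crook bends to the right (-y). Next I'll compute a move to above the panel.

```bash
cat >> h.py <<'E'
def delta(pos,yaw,roll=np.pi,pitch=0):
    s=robot.observe(); R0=rpy(s['tool_rot'])
    t=R0.inv().apply(np.array(pos)-s['tool_pos'])*100
    w=(R0.inv()*rpy([roll,pitch,yaw])).as_rotvec()
    print('shift cm',t.round(2),'turn',w.round(3),'| now',s['tool_pos'].round(4),s['tool_rot'].round(3),s['time'])
E
python3 - <<'E'
from h import *
delta([.52,.0,.22],1.688)
print(plane('top',[(279.2,168.2)],.102),plane('top',[(279.5,171)],.046))
E
```

```text
shift cm [ 50.48 -40.01   2.38] turn [-1.000e-03 -1.000e-03 -1.446e+00] | now [ 0.1257 -0.5094  0.2431] [-3.14  -0.     0.242] 0.1
[[0.68009957 0.03879269 0.102     ]] [[0.67854573 0.03878323 0.046     ]]
```

play_rows([
  [50.5,-40,2.4,0,0,-1.446,0],
  [50.5,-40,2.4,0,0,-1.446,0],
  [50.5,-40,2.4,0,0,-1.446,0],
  [50.5,-40,2.4,0,0,-1.446,0],
  [50.5,-40,2.4,0,0,-1.446,0],
  [50.5,-40,2.4,0,0,-1.446,0],
  [50.5,-40,2.4,0,0,-1.446,0],
  [50.5,-40,2.4,0,0,-1.446,0],
  [50.5,-40,2.4,0,0,-1.446,0],
  [50.5,-40,2.4,0,0,-1.446,0],
  [50.5,-40,2.4,0,0,-1.446,0],
  [50.5,-40,2.4,0,0,-1.446,0],
  [50.5,-40,2.4,0,0,-1.446,0],
  [50.5,-40,2.4,0,0,-1.446,0],
  [50.5,-40,2.4,0,0,-1.446,0],
  [50.5,-40,2.4,0,0,-1.446,0],
  [50.5,-40,2.4,0,0,-1.446,0],
])

```text
time: 1.8
tool_pos: [0.5197, -0.0015, 0.2198]
tool_rot: [-3.141, 0.0, 1.686]
contact_force: [-0.1, -0.4, 0.1]
opening: 0.0004
grip_force: 0.0
```

Run:
```python
from h import *
s=robot.observe();p,d=optics.read_camera('wrist');np.savez('w1.npz',p=p,d=d,tp=s['tool_pos'],tr=s['tool_rot'])
cv2.imwrite('pics/w1.png',p[:,:,::-1]);print(s['tool_pos'],s['tool_rot'],s['qpos'],s['contact_force']);print(cam('wrist'))
```

```text
[ 0.51969689 -0.00150415  0.21979192] [-3.14132723e+00  1.96091868e-04  1.68607956e+00] [-1.50285530e-01  3.53212814e-01  1.57680154e+00 -2.76508652e-04
  1.21178296e+00 -2.65471563e-01] [-0.09594354 -0.43615916  0.14464438]
{'fx': 325.19226210127806, 'fy': 325.19226210127806, 'cx': 276.2450029028924, 'cy': 206.6443081549584, 'tool_from_camera': array([[ 8.18106206e-06,  9.63088947e-01,  2.69183358e-01,
         7.19073991e-02],
       [ 9.99999928e-01,  9.40681101e-05, -3.66950689e-04,
        -1.76756856e-04],
       [-3.78727722e-04,  2.69183342e-01, -9.63088877e-01,
        -1.40896886e-01],
       [ 0.00000000e+00,  0.00000000e+00,  0.00000000e+00,
         1.00000000e+00]])}
```

View pics/w1.png

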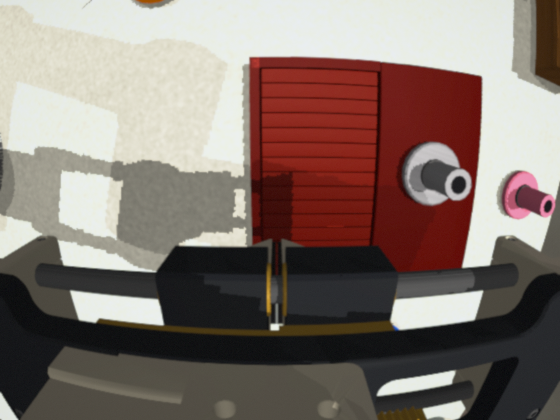

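The wrist view shows the board's far-left corners at (250,57) and (482,77). The slat field starts at (259,67) and (380,70), and the stake's foot is at about (432,174).

Run:
```python
from h import *
z=np.load('w1.npz');p=z['p'];pose=(z['tp'],z['tr'])
uv=[(250,57),(482,77),(250,240),(465,265),(260,67),(380,70),(260,235),(376,235)]
P=plane('wrist',uv,.034,pose);print(P.round(4))
# foot ellipse & column top
g=p.astype(int); hsv=cv2.cvtColor(p,cv2.COLOR_RGB2HSV)
m=(hsv[...,1]<70).astype(np.uint8); m[:, :395]=0;m[:,478:]=0;m[:135]=0;m[215:]=0
c=max(cv2.findContours(m,0,1)[0],key=cv2.contourArea);c=cv2.convexHull(c)
print(cv2.boundingRect(c))
Q=plane('wrist',c[:,0,:],.045,pose)
c2,r=cv2.minEnclosingCircle(np.float32(Q[Q[:,0]<.70][:,:2]*1000));print('foot',c2,r)
print('coltop',plane('wrist',[(458,184)],.102,pose))
# row edge profile down slats
yaw=.117; e=np.array([np.cos(yaw),np.sin(yaw)])
# board edges subpixel: far-left corner fits
red=((hsv[...,0]<10)|(hsv[...,0]>170))&(hsv[...,1]>130)
L=[];T=[]
for v in range(75,225,5):
    u=np.where(red[v])[0]; u=u[u>200]; L.append((u.min()-.5,v))
for u in range(265,475,7):
    T.append((u,np.where(red[30:,u])[0].min()+30-.5))
A=plane('wrist',L,.034,pose)[:,:2];B=plane('wrist',T,.034,pose)[:,:2]
fa=np.polyfit(A[:,1],A[:,0],1);fb=np.polyfit(B[:,0],B[:,1],1);print('front x=',fa,np.std(A[:,0]-np.polyval(fa,A[:,1])),'left y=',fb,np.std(B[:,1]-np.polyval(fb,B[:,0])))
y=np.linalg.solve([[1,-fa[0]],[-fb[0],1]],[fa[1],fb[1]]);print('front-left corner',y)
```

```text
[[ 0.4784  0.1288  0.034 ]
 [ 0.7366  0.1581  0.034 ]
 [ 0.498  -0.0613  0.034 ]
 [ 0.7682 -0.0696  0.034 ]
 [ 0.4894  0.1195  0.034 ]
 [ 0.6103  0.1351  0.034 ]
 [ 0.5082 -0.0542  0.034 ]
 [ 0.6354 -0.0405  0.034 ]]
(402, 142, 70, 64)
foot (680.7076416015625, 37.573917388916016) 35.22283935546875
coltop [[0.68081994 0.03818051 0.102     ]]
front x= [-0.12084842  0.49337349] 0.0003092724038487642 left y= [0.11723829 0.07206062] 0.00030688222094843134
front-left corner [0.47789425 0.12808812]
```

```bash
cat >> h.py <<'E'
YAW=.118; ex=np.array([np.cos(YAW),np.sin(YAW),0]); ey=np.array([-ex[1],ex[0],0]); PC=np.array([.5629,.0064,.034])
def pan(x,y,z=0): return PC+x*ex+y*ey+[0,0,z]
E
python3 - <<'E'
from h import *
delta(pan(-.03,0,.022),1.689)
E
```

```text
shift cm [ 0.29  1.37 16.39] turn [ 0.     0.    -0.003] | now [ 0.5198 -0.0016  0.2199] [3.142 0.    1.686] 1.85
```

play_rows([
  [0.3,1.4,5,0,0,0,0],
  [0.3,1.4,10,0,0,0,0],
  [0.3,1.4,15,0,0,0,0],
  [0.3,1.4,16.4,0,0,0,0],
  [0.3,1.4,16.8,0,0,0,0],
  [0.3,1.4,17.2,0,0,0,0],
  [0.3,1.4,17.2,0,0,0,0],
  [0.3,1.4,17.2,0,0,0,0],
  [0.3,1.4,17.2,0,0,0,0],
])

```text
time: 2.75
tool_pos: [0.5347, 0.0038, 0.049]
tool_rot: [3.139, 0.001, 1.688]
contact_force: [0.4, -1.1, 2.6]
opening: 0.0004
grip_force: 1.4
```

play_rows([
  [0,0,-0.8,0,0,0,0],
  [1.5,0,-1,0,0,0,0],
  [3,0,-0.8,0,0,0,0],
  [3,0,-0.4,0,0,0,0],
  [3,0,0,0,0,0,0],
  [3,0,0,0,0,0,0],
  [3,0,0,0,0,0,0],
  [3,0,0,0,0,0,0],
])

```text
time: 3.55
tool_pos: [0.5303, 0.0338, 0.0478]
tool_rot: [-3.141, -0.0, 1.687]
contact_force: [-1.5, 2.0, 5.0]
opening: 0.0006
grip_force: 2.1
```

play_rows([
  [0,0,-0.8,0,0,0,0],
  [1.5,0,-1,0,0,0,0],
  [3,0,-0.8,0,0,0,0],
  [3,0,-0.4,0,0,0,0],
  [3,0,0,0,0,0,0],
  [3,0,0,0,0,0,0],
  [3,0,0,0,0,0,0],
  [3,0,0,0,0,0,0],
])

```text
time: 4.35
tool_pos: [0.5268, 0.0636, 0.0478]
tool_rot: [-3.142, -0.0, 1.687]
contact_force: [-1.1, 2.6, 2.9]
opening: 0.0005
grip_force: 2.1
```

play_rows([
  [0,0,-0.8,0,0,0,0],
  [-4.5,0,-1,0,0,0,0],
  [-9,0,-0.8,0,0,0,0],
  [-9,0,-0.8,0,0,0,0],
  [-9,0,-0.4,0,0,0,0],
  [-9,0,0,0,0,0,0],
  [-9,0,0,0,0,0,0],
  [-9,0,0,0,0,0,0],
  [-9,0,0,0,0,0,0],
])

```text
time: 5.25
tool_pos: [0.5375, -0.0261, 0.0503]
tool_rot: [3.14, 0.003, 1.69]
contact_force: [-8.0, -8.9, 24.2]
opening: 0.0006
grip_force: 12.1
```

play_rows([
  [0,0,-0.8,0,0,0,0],
  [-1.5,0,-1,0,0,0,0],
  [-3,0,-0.8,0,0,0,0],
  [-3,0,-0.4,0,0,0,0],
  [-3,0,0,0,0,0,0],
  [-3,0,0,0,0,0,0],
  [-3,0,0,0,0,0,0],
  [-3,0,0,0,0,0,0],
])

```text
time: 6.05
tool_pos: [0.5409, -0.0554, 0.0478]
tool_rot: [3.142, 0.0, 1.688]
contact_force: [0.2, -2.7, 4.9]
opening: 0.0006
grip_force: 2.1
```

Firm at y = -30 (24 N, and it stopped at z = 0.0503). I'll check -45, -15 and 0 next.

play_rows([
  [0,0,-0.8,0,0,0,0],
  [0.8,0,-1,0,0,0,0],
  [1.5,0,-0.8,0,0,0,0],
  [1.5,0,-0.4,0,0,0,0],
  [1.5,0,0,0,0,0,0],
  [1.5,0,0,0,0,0,0],
  [1.5,0,0,0,0,0,0],
  [1.5,0,0,0,0,0,0],
])

```text
time: 6.85
tool_pos: [0.539, -0.0405, 0.0478]
tool_rot: [-3.141, -0.0, 1.688]
contact_force: [-1.0, 2.1, 4.1]
opening: 0.0002
grip_force: 2.1
```

play_rows([
  [0,0,-0.8,0,0,0,0],
  [1.5,0,-1,0,0,0,0],
  [3,0,-0.8,0,0,0,0],
  [3,0,-0.4,0,0,0,0],
  [3,0,0,0,0,0,0],
  [3,0,0,0,0,0,0],
  [3,0,0,0,0,0,0],
  [3,0,0,0,0,0,0],
])

```text
time: 7.65
tool_pos: [0.5353, -0.0092, 0.0501]
tool_rot: [3.141, -0.001, 1.688]
contact_force: [-7.8, 8.1, 28.6]
opening: 0.0002
grip_force: 14.4
```

play_rows([
  [0,0,-0.8,0,0,0,0],
  [0.8,0,-1,0,0,0,0],
  [1.5,0,-0.8,0,0,0,0],
  [1.5,0,-0.4,0,0,0,0],
  [1.5,0,0,0,0,0,0],
  [1.5,0,0,0,0,0,0],
  [1.5,0,0,0,0,0,0],
  [1.5,0,0,0,0,0,0],
])

```text
time: 8.45
tool_pos: [0.5335, 0.0047, 0.0474]
tool_rot: [-3.141, -0.001, 1.688]
contact_force: [-1.2, 4.0, 5.5]
opening: 0.0006
grip_force: 3.0
```

play_rows([
  [0,0,0.2,0,0,0,0],
  [0,0,0.3,0,0,0,0],
  [0,0,0.3,0,0,0,0],
  [0,0,0.3,0,0,0,0],
])

```text
time: 8.85
tool_pos: [0.5336, 0.0047, 0.0465]
tool_rot: [3.141, -0.001, 1.688]
contact_force: [-7.5, 3.8, 25.3]
opening: 0.0002
grip_force: 12.7
```

play_rows([
  [0,0,-1.2,0,0,0,0],
  [-2,0,-1.4,0,0,0,0],
  [-4.5,0,-1.2,0,0,0,0],
  [-4.5,0,-0.8,0,0,0,0],
  [-4.5,0,-0.4,0,0,0,0],
  [-4.5,0,0,0,0,0,0],
  [-4.5,0,0,0,0,0,0],
  [-4.5,0,0,0,0,0,0],
  [-4.5,0,0,0,0,0,0],
])

```text
time: 9.75
tool_pos: [0.5391, -0.0406, 0.045]
tool_rot: [3.141, 0.001, 1.689]
contact_force: [-1.4, -5.9, 6.8]
opening: 0.0004
grip_force: 3.6
```

Only the slat at -30..-15 is firm. Its +y neighbour stops at about 4 mm and its -y neighbour doesn't stop, so the bearer is at y ≈ -21.5 mm. Now for the hook.

Run:
```python
from h import *
h=plane('top',[(395.6,274.3),(372+20,291),(399.5,256.5)],.02);print(h)
delta([h[0,0]-.03,h[0,1],.20],-.18)
```

```text
[[ 0.36831418 -0.3266147   0.02      ]
 [ 0.31688032 -0.31598971  0.02      ]
 [ 0.42335042 -0.33817735  0.02      ]]
shift cm [-26.05 -23.31 -15.47] turn [1.000e-03 1.000e-03 1.869e+00] | now [ 0.5391 -0.0406  0.045 ] [3.141e+00 1.000e-03 1.689e+00] 9.75
```

play_rows([
  [0,0,-4,0,0,0,0],
  [0,0,-8,0,0,0.15,0],
  [-5,-5,-13,0,0,0.3,0.5],
  [-10,-10,-15.5,0,0,0.45,1],
  [-15,-15,-15.5,0,0,0.6,1],
  [-20,-20,-15.5,0,0,0.75,1],
  [-26,-23.3,-15.5,0,0,0.9,1],
  [-26,-23.3,-15.5,0,0,1.05,1],
  [-26,-23.3,-15.5,0,0,1.2,1],
  [-26,-23.3,-15.5,0,0,1.35,1],
  [-26,-23.3,-15.5,0,0,1.5,1],
  [-26,-23.3,-15.5,0,0,1.65,1],
  [-26,-23.3,-15.5,0,0,1.8,1],
  [-26,-23.3,-15.5,0,0,1.87,1],
  [-26,-23.3,-15.5,0,0,1.87,1],
  [-26,-23.3,-15.5,0,0,1.87,1],
  [-26,-23.3,-15.5,0,0,1.87,1],
])

```text
time: 11.45
tool_pos: [0.3381, -0.3255, 0.1995]
tool_rot: [-3.141, 0.0, -0.18]
contact_force: [0.3, -0.2, 0.2]
opening: 0.0917
grip_force: 0.0
```

Run:
```python
from h import *
s=robot.observe();p,d=optics.read_camera('wrist');np.savez('w2.npz',p=p,d=d,tp=s['tool_pos'],tr=s['tool_rot'])
cv2.imwrite('pics/w2.png',p[:,:,::-1]);print(s['tool_pos'],s['tool_rot'],s['qpos'],s['contact_force'])
```

```text
[ 0.33813866 -0.32554091  0.19946643] [-3.14123022e+00  3.79481100e-04 -1.80116473e-01] [-9.29919514e-01  2.85193969e-01  1.73909534e+00  7.36908518e-06
  1.11782805e+00  8.20990128e-01] [ 0.30026309 -0.2462096   0.23437816]
```

View pics/w2.png

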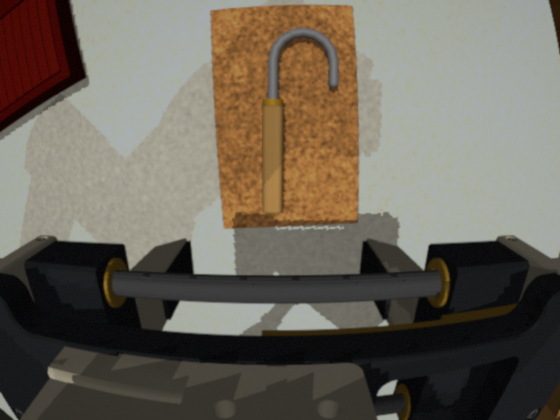

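The wrist view shows the handle from (272,212) to (272,100), the crook's apex at (303,31) and the prong tip at (334,88).

Run:
```python
from h import *
z=np.load('w2.npz');pose=(z['tp'],z['tr'])
A=plane('wrist',[(263,212),(282,212),(263.5,101),(282,101)],.027,pose);print(A.round(4))
n=(A[0]+A[1])/2;f=(A[2]+A[3])/2;print('mid',(n+f)/2,'len',np.linalg.norm(f-n),'yaw',np.arctan2(*(f-n)[1::-1]))
B=plane('wrist',[(273,65),(303,34),(334,86)],.015,pose);print(B.round(4))
yaw=np.arctan2(*(f-n)[1::-1])
Rz=R.from_euler('z',-yaw); print('in hook frame mm',(Rz.apply(B-(n+f)/2)*1000).round(1))
m=(n+f)/2; delta([m[0],m[1],.075],yaw)
```

```text
[[ 0.32   -0.3092  0.027 ]
 [ 0.3166 -0.328   0.027 ]
 [ 0.4277 -0.33    0.027 ]
 [ 0.4245 -0.3473  0.027 ]]
mid [ 0.37222545 -0.3286063   0.027     ] len 0.10962633978432788 yaw -0.18423779757044217
[[ 0.4626 -0.3454  0.015 ]
 [ 0.4896 -0.3805  0.015 ]
 [ 0.4319 -0.4013  0.015 ]]
in hook frame mm [[ 91.9   0.  -12. ]
 [124.8 -29.5 -12. ]
 [ 72.  -60.5 -12. ]]
shift cm [ 3.41 -0.32 12.45] turn [-0.     0.     0.004] | now [ 0.3381 -0.3257  0.1995] [-3.141  0.    -0.181] 11.5
```

play_rows([
  [3.4,-0.3,5,0,0,0,1],
  [3.4,-0.3,10,0,0,0,1],
  [3.4,-0.3,13.5,0,0,0,1],
  [3.4,-0.3,16,0,0,0,1],
  [3.4,-0.3,17.4,0,0,0,1],
  [3.4,-0.3,17.4,0,0,0,1],
  [3.4,-0.3,17.4,0,0,0,0],
  [3.4,-0.3,17.4,0,0,0,0],
  [3.4,-0.3,17.4,0,0,0,0],
  [3.4,-0.3,17.4,0,0,0,0],
  [3.4,-0.3,17.4,0,0,0,0],
  [3.4,-0.3,17.4,0,0,0,0],
  [3.4,-0.3,17.4,0,0,0,0],
  [3.4,-0.3,17.4,0,0,0,0],
], squeeze=55)

```text
time: 12.9
tool_pos: [0.372, -0.3292, 0.0257]
tool_rot: [3.142, -0.0, -0.182]
contact_force: [0.3, 0.1, 0.4]
opening: 0.0326
grip_force: 0.0
```

play_rows([
  [0,0,0,0,0,0,0],
  [0,0,0,0,0,0,0],
  [0,0,0,0,0,0,0],
  [0,0,0,0,0,0,0],
  [0,0,0,0,0,0,0],
  [0,0,0,0,0,0,0],
])

```text
time: 13.5
tool_pos: [0.372, -0.3291, 0.0257]
tool_rot: [-3.142, 0.0, -0.182]
contact_force: [-0.3, 0.6, -0.8]
opening: 0.0196
grip_force: 55.0
```

Run:
```python
from h import *
p=pan(.1205-.093,.0475);p[2]=.155;print(p);delta(p,YAW)
```

```text
[0.58461677 0.05680716 0.155     ]
shift cm [ 13.92 -41.81 -12.93] turn [-0.   0.  -0.3] | now [ 0.372  -0.3291  0.0257] [-3.142  0.    -0.182] 13.5
```

play_rows([
  [0,0,-3,0,0,0,0],
  [0,0,-7,0,0,0,0],
  [0,0,-11,0,0,0,0],
  [2,-4,-12.9,0,0,-0.05,0],
  [3,-8,-12.9,0,0,-0.1,0],
  [4.5,-12,-12.9,0,0,-0.15,0],
  [6,-16,-12.9,0,0,-0.2,0],
  [7,-20,-12.9,0,0,-0.25,0],
  [8.5,-24,-12.9,0,0,-0.3,0],
  [10,-28,-12.9,0,0,-0.3,0],
  [11,-32,-12.9,0,0,-0.3,0],
  [12,-36,-12.9,0,0,-0.3,0],
  [13,-39,-12.9,0,0,-0.3,0],
  [13.9,-41.3,-12.9,0,0,-0.3,0],
  [13.9,-41.8,-12.9,0,0,-0.3,0],
  [13.9,-41.8,-12.9,0,0,-0.3,0],
  [13.9,-41.8,-12.9,0,0,-0.3,0],
])

```text
time: 15.2
tool_pos: [0.5838, 0.0559, 0.1544]
tool_rot: [3.141, 0.001, 0.117]
contact_force: [-0.4, -0.1, -2.6]
opening: 0.0195
grip_force: 55.0
```

Run:
```python
from h import *
s=robot.observe();p,d=optics.read_camera('wrist');np.savez('w3.npz',p=p,d=d,tp=s['tool_pos'],tr=s['tool_rot'])
cv2.imwrite('pics/w3.png',p[:,:,::-1]);print(s['tool_pos'],s['tool_rot'],s['contact_force'])
```

```text
[0.58381541 0.0559123  0.15440917] [3.14124275e+00 1.09656390e-03 1.17395435e-01] [-0.38190243 -0.07182242 -2.61607578]
```

View pics/w3.png

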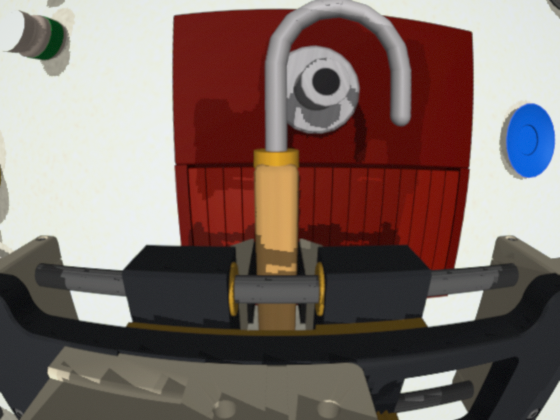

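The column's top is at (325,82). The crook's rod is at (277,100), its apex at (330,8) and the prong tip at (401,122), so the column is inside the crook's outline.

Run:
```python
from h import *
z=np.load('w3.npz');pose=(z['tp'],z['tr']);t=z['tp']
def loc(uv,zz):
    P=plane('wrist',uv,zz,pose); return P,(R.from_euler('z',-z['tr'][2]).apply(P-t)*1000).round(1)
print('hook',loc([(277,130),(278,70),(335,8),(401,118)],t[2]-.0107)[1], z['d'][[130,70,8,118],[277,278,335,401]])
print('stake top',*loc([(325,82)],.102),'foot',*loc([(321,90)],.048))
T=cam('wrist')
```

```text
hook [[ 66.8  -0.9 -10.7]
 [ 94.9  -1.4 -10.7]
 [126.7 -28.1 -10.7]
 [ 74.5 -60.9 -10.7]] [0.14264172 0.13594419 0.12796539 0.1401477 ]
stake top [[0.68094018 0.0379334  0.102     ]] [[ 94.4 -29.2 -52.4]] foot [[0.68133082 0.03296703 0.048     ]] [[  94.2  -34.2 -106.4]]
```

play_rows([
  [0,0,2,0,0,0,0],
  [0,0,4,0,0,0,0],
  [0,0,6,0,0,0,0],
  [0,0,7,0,0,0,0],
  [0,0,7.7,0,0,0,0],
  [0,0,7.7,0,0,0,0],
  [0,0,7.7,0,0,0,0],
])

```text
time: 15.95
tool_pos: [0.5849, 0.0565, 0.0784]
tool_rot: [3.141, -0.001, 0.118]
contact_force: [0.8, -0.3, -1.3]
opening: 0.0195
grip_force: 55.0
```

Run:
```python
from h import *
p,d=optics.read_camera('side');cv2.imwrite('pics/s4.png',cv2.resize(p[150:300,180:420],(800,500))[:,:,::-1])
p=pan(.115-.105,-.0215-.010+.030,.043);print(p);delta(p,YAW)
```

```text
[0.57300705 0.00608769 0.077     ]
shift cm [-1.78  4.87  0.16] turn [ 0.    -0.002 -0.   ] | now [0.585  0.0565 0.0786] [ 3.141e+00 -2.000e-03  1.180e-01] 16.0
```

View pics/s4.png

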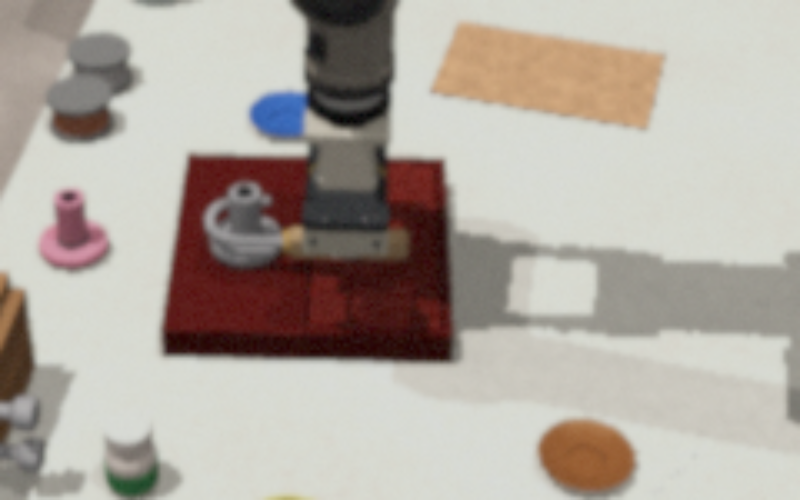

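The hook now surrounds the column, above the foot. I'll drag sideways on the apron to the bearer's line first.

play_rows([
  [-0.8,0,0,0,0,0,0],
  [-0.9,0.6,0,0,0,0,0],
  [-1,1.0,0,0,0,0,0],
  [-1,1.4,0,0,0,0,0],
  [-1.1,1.8,0,0,0,0,0],
  [-1.1,2.2,0,0,0,0,0],
  [-1.2,2.6,0,0,0,0,0],
  [-1.2,3.0,0,0,0,0,0],
  [-1.3,3.4,0,0,0,0,0],
  [-1.3,3.8,0,0,0,0,0],
  [-1.4,4.2,0,0,0,0,0],
  [-1.4,4.6,0,0,0,0,0],
  [-1.4,4.9,0,0,0,0,0],
  [-1.4,4.9,0,0,0,0,0],
  [-1.4,4.9,0,0,0,0,0],
])

```text
time: 17.5
tool_pos: [0.5763, 0.0061, 0.0777]
tool_rot: [3.141, 0.0, 0.117]
contact_force: [-0.2, 1.7, -0.8]
opening: 0.0193
grip_force: 55.0
```

```bash
cat >> h.py <<'E'
def stake(tag,ztop=.102):
    "stake column top via hole dark spot, wrist view; saves picture"
    s=robot.observe();p,d=optics.read_camera('wrist');pose=(s['tool_pos'],s['tool_rot'])
    cv2.imwrite(f'pics/{tag}.png',p[:,:,::-1]); np.savez(tag+'.npz',p=p,d=d,tp=pose[0],tr=pose[1]); return p,d,pose
E
python3 - <<'E'
from h import *
stake('w5')
s=robot.observe();print(s['tool_pos'],s['contact_force'])
E
```

```text
[0.57627282 0.00610812 0.07767871] [ 0.67597766  1.87537169 -0.28120003]
```

View pics/w5.png

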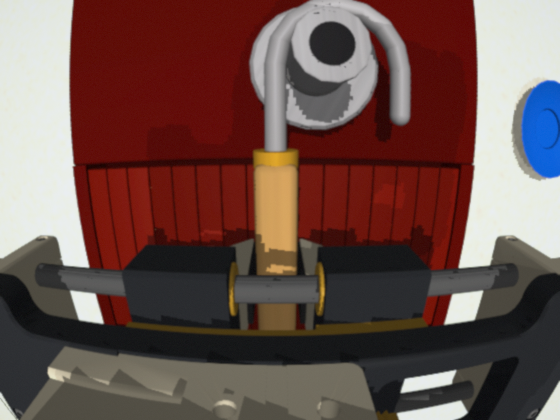

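The column's top is at (331,42) against the main rod, and the slat field's edges are at (89,175) and (460,175).

Run:
```python
from h import *
z=np.load('w5.npz');pose=(z['tp'],z['tr'])
def pf(P): d=P-PC; return np.c_[d@ex,d@ey]*1000
g=z['p'][185,80:470].sum(-1).astype(int)
k=[i+80 for i in range(3,387) if g[i]==g[i-3:i+4].min() and g[i]<g[i-3:i+4].max()-25]; print(k)
print(pf(plane('wrist',[(u,185) for u in k],.034,pose)).round(1)[:,1])
print('front apron edge',pf(plane('wrist',[(120,165),(440,165)],.034,pose)).round(1))
print('stake',pf(plane('wrist',[(331,42)],.102,pose)))
```

```text
[88, 108, 128, 150, 172, 196, 221, 246, 299, 323, 348, 372, 380, 395, 417, 438, 458]
[ 120.3  104.5   89.7   74.5   60.    44.9   29.8   15.   -15.7  -29.8
  -44.8  -59.6  -64.7  -74.5  -89.5 -104.7 -120.2]
front apron edge [[  60.9   94.2]
 [  61.  -104.8]]
stake [[113.93827824 -22.08565932]]
```

play_rows([
  [0,-0.5,0,0,0,0,0],
  [0,-1.0,0,0,0,0,0],
  [-0.5,-1.0,0,0,0,0,0],
  [-0.9,-1.0,0,0,0,0,0],
  [-1.3,-1.0,0,0,0,0,0],
  [-1.7,-1.0,0,0,0,0,0],
  [-2.1,-1.0,0,0,0,0,0],
  [-2.5,-1.0,0,0,0,0,0],
  [-2.9,-1.0,0,0,0,0,0],
  [-3.3,-1.0,0,0,0,0,0],
  [-3.7,-1.0,0,0,0,0,0],
  [-4.1,-1.0,0,0,0,0,0],
  [-4.5,-1.0,0,0,0,0,0],
  [-4.9,-1.0,0,0,0,0,0],
  [-5.3,-1.0,0,0,0,0,0],
  [-5.7,-1.0,0,0,0,0,0],
  [-6.1,-1.0,0,0,0,0,0],
  [-6.5,-1.0,0,0,0,0,0],
  [-6.5,-1.0,0,0,0,0,0],
])

```text
time: 19.45
tool_pos: [0.5096, 0.0087, 0.0776]
tool_rot: [-3.141, 0.002, 0.118]
contact_force: [0.8, 1.1, 0.3]
opening: 0.0196
grip_force: 55.0
```

Run:
```python
from h import *
stake('w6')
s=robot.observe();print(s['tool_pos'],s['contact_force'],((s['tool_pos']-PC)@ex,(s['tool_pos']-PC)@ey))
```

```text
[0.50962541 0.00873716 0.07749986] [ 0.85706954 -0.3232631  -0.71169326] (np.float64(-0.052628975712837166), np.float64(0.008592734284098305))
```

View pics/w6.png

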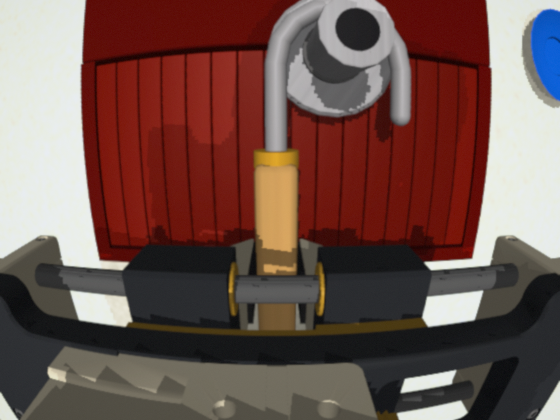

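The column's top is now at (357,31), with the foot half onto the slats and nearer the prong side. I'll measure it.

Run:
```python
from h import *
z=np.load('w6.npz');pose=(z['tp'],z['tr'])
def pf(P): d=P-PC; return (np.c_[d@ex,d@ey]*1000).round(1)
print('stake top',pf(plane('wrist',[(357,31),(340,31),(374,31)],.102,pose)))
print('foot edges',pf(plane('wrist',[(287,75),(393,75)],.046,pose)))
print('slat lines row 140',pf(plane('wrist',[(391,140),(437,140),(341,140)],.034,pose)))
```

```text
stake top [[ 52.9 -21.2]
 [ 52.4 -14.9]
 [ 53.6 -27.7]]
foot edges [[ 42.6   2.4]
 [ 45.7 -55.4]]
slat lines row 140 [[  8.8 -59.5]
 [ 10.5 -90.6]
 [  7.6 -29. ]]
```

On line at (53,-21) mm and upright. Continuing the pull to the middle.

play_rows([
  [-0.4,0,0,0,0,0,0],
  [-0.8,0,0,0,0,0,0],
  [-1.2,0,0,0,0,0,0],
  [-1.6,0,0,0,0,0,0],
  [-2,0,0,0,0,0,0],
  [-2.4,0,0,0,0,0,0],
  [-2.8,0,0,0,0,0,0],
  [-3.2,0,0,0,0,0,0],
  [-3.6,0,0,0,0,0,0],
  [-4,0,0,0,0,0,0],
  [-4.4,0,0,0,0,0,0],
  [-4.7,0,0,0,0,0,0],
  [-5,0,0,0,0,0,0],
  [-5.2,0,0,0,0,0,0],
  [-5.4,0,0,0,0,0,0],
  [-5.5,0,0,0,0,0,0],
  [-5.5,0,0,0,0,0,0],
  [-5.3,0,0,0,0,0,0],
  [-5.0,0,0,0,0,0,0],
  [-5.0,0,0,0,0,0,0],
])

```text
time: 21.5
tool_pos: [0.4611, 0.0029, 0.0776]
tool_rot: [3.142, 0.0, 0.118]
contact_force: [0.7, 0.3, -1.4]
opening: 0.0199
grip_force: 55.0
```

Run:
```python
from h import *
s=robot.observe();print(s['tool_pos'],s['contact_force'],((s['tool_pos']-PC)@ex,(s['tool_pos']-PC)@ey))
p1,_,_=stake('w7')
p,d=optics.read_camera('side');np.savez('s7.npz',p=p,d=d)
c=np.hstack([cv2.resize(p1[0:210,200:480],(400,300)),cv2.resize(p[180:270,220:340],(400,300))])
cv2.imwrite('pics/c7.png',c[:,:,::-1])
```

```text
[0.46111844 0.00285551 0.07764597] [ 0.73485014  0.28474405 -1.3724241 ] (np.float64(-0.10149105424615883), np.float64(0.008462525965762696))
```

View pics/c7.png

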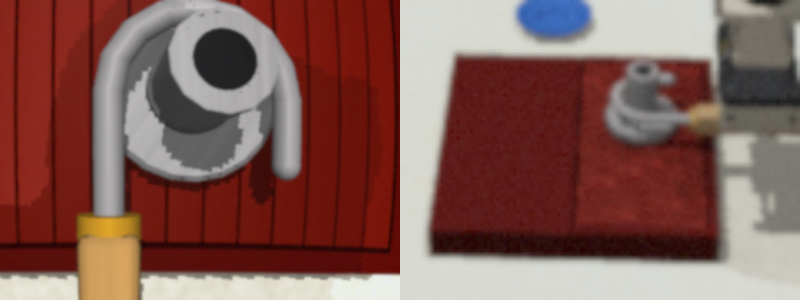

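Run:
```python
from h import *
z=np.load('w7.npz');pose=(z['tp'],z['tr'])
def pf(P): d=P-PC; return (np.c_[d@ex,d@ey]*1000).round(1)
print(pf(plane('wrist',[(357.5,40.6)],.1015,pose)),pf(plane('wrist',[(287.5,95),(387,95)],.046,pose)))
t=R.from_euler('z',-YAW).apply(plane('wrist',[(357.5,40.6)],.1015,pose)-pose[0])*1000;print('rel grip',t)
```

```text
[[  0.6 -21.6]] [[-16.9   2. ]
 [-14.6 -52.1]]
rel grip [[102.04916138 -30.01846836  23.85402504]]
```

The stake is at (0.6,-21.6) mm and centred in the crook. I'll lift straight off.

play_rows([
  [0,0,-1,0,0,0,0],
  [0,0,-2,0,0,0,0],
  [0,0,-3,0,0,0,0],
  [0,0,-4.5,0,0,0,0],
  [0,0,-6,0,0,0,0],
  [0,0,-8,0,0,0,0],
  [0,0,-8,0,0,0,0],
])

```text
time: 22.3
tool_pos: [0.4625, 0.0026, 0.1606]
tool_rot: [3.14, -0.006, 0.118]
contact_force: [-0.8, 0.3, -1.3]
opening: 0.0196
grip_force: 55.0
```

Run:
```python
from h import *
p,d,pose=stake('w8'); q,_=optics.read_camera('side')
cv2.imwrite('pics/c8.png',np.hstack([cv2.resize(p[0:210,200:480],(400,300)),cv2.resize(q[180:270,220:340],(400,300))])[:,:,::-1])
delta([.372,-.3291,.157],-.182)
```

```text
shift cm [-12.74  31.92   0.11] turn [ 0.    -0.001  0.3  ] | now [0.461  0.0028 0.1581] [ 3.141e+00 -1.000e-03  1.180e-01] 22.4
```

View pics/c8.png

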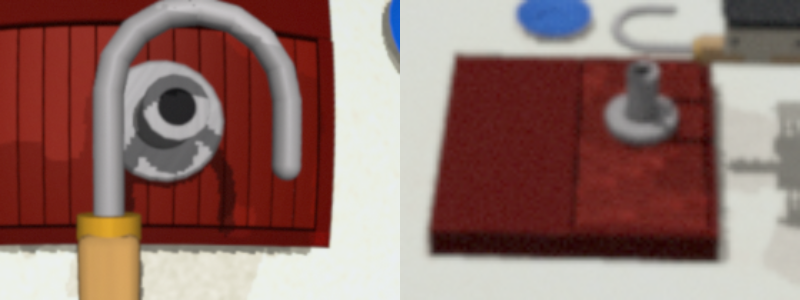

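The stake stands free and upright on the slats. Returning the hook to the mat.

play_rows([
  [-1,4,0,0,0,0,0],
  [-3,8,0,0,0,0.05,0],
  [-5,12,0,0,0,0.1,0],
  [-6.5,16,0,0,0,0.15,0],
  [-8,20,0,0,0,0.2,0],
  [-9.5,24,0,0,0,0.25,0],
  [-11,28,0,0,0,0.3,0],
  [-12.7,31.9,0,0,0,0.3,0],
  [-12.7,31.9,4,0,0,0.3,0],
  [-12.7,31.9,8,0,0,0.3,0],
  [-12.7,31.9,11,0,0,0.3,0],
  [-12.7,31.9,12.3,0,0,0.3,0],
  [-12.7,31.9,12.8,0,0,0.3,0],
  [-12.7,31.9,13.1,0,0,0.3,0],
  [-12.7,31.9,13.1,0,0,0.3,0],
  [-12.7,31.9,13.1,0,0,0.3,0],
])

```text
time: 24.0
tool_pos: [0.3727, -0.3292, 0.0275]
tool_rot: [3.141, -0.001, -0.182]
contact_force: [0.4, 0.4, -2.2]
opening: 0.0197
grip_force: 55.0
```

play_rows([
  [0,0,0.1,0,0,0,0],
  [0,0,0.2,0,0,0,0],
  [0,0,0.2,0,0,0,0],
  [0,0,0.2,0,0,0,0],
])

```text
time: 24.4
tool_pos: [0.3726, -0.3292, 0.0257]
tool_rot: [3.14, -0.001, -0.182]
contact_force: [-1.1, 1.0, 5.8]
opening: 0.0197
grip_force: 55.0
```

play_rows([
  [0,0,0,0,0,0,0.3],
  [0,0,0,0,0,0,0.6],
  [0,0,0,0,0,0,0.6],
  [0,0,0,0,0,0,0.6],
  [0,0,0,0,0,0,0.6],
  [0,0,-1.5,0,0,0,0.6],
  [0,0,-4,0,0,0,0.6],
  [0,0,-8,0,0,0,0.6],
  [-2,0,-12,0,0,0,0.6],
  [-2,0,-15,0,0,0,0.6],
  [-2,0,-17,0,0,0,0.6],
  [-2,0,-17,0,0,0,0.6],
  [-2,0,-17,0,0,0,0.6],
])

```text
time: 25.7
tool_pos: [0.3525, -0.3251, 0.1945]
tool_rot: [3.141, -0.0, -0.182]
contact_force: [0.4, 0.5, -0.5]
opening: 0.0552
grip_force: 0.0
```

Run:
```python
from h import *
s=robot.observe();print(s['tool_pos'],s['contact_force'],s['opening'])
p,d=optics.read_camera('wrist');q,_=optics.read_camera('top')
cv2.imwrite('pics/end.png',np.hstack([cv2.resize(p,(400,300)),cv2.resize(q[130:280,230:430],(400,300))])[:,:,::-1])
```

```text
[ 0.3524763  -0.3251135   0.19451497] [ 0.4396257   0.45313836 -0.54442629] 0.05519994998241159
```

View pics/end.png

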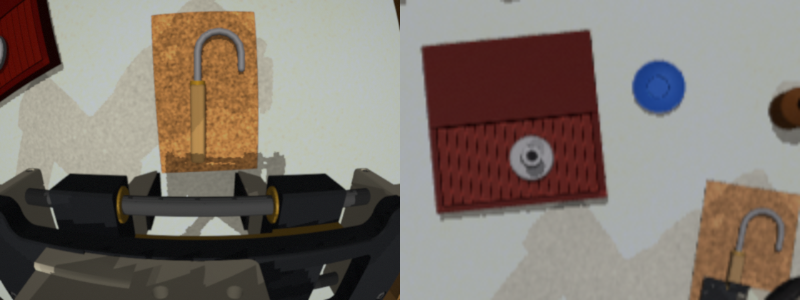

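The hook lies flat on the mat with the hand clear of it, and the stake stands upright on the slats. Handing in.

```bash
python3 -c "
from cell import robot
print(robot.hand_in())"
```

```text
the job is handed in; nothing more can be done
None
```

Job handed in, with no verdict returned: in my last camera views the stake stood upright over the bearer (found at y ≈ -21.5 mm; stake at about x +1, y -22 mm in the panel frame) and the hook lay released on the cork mat, after about 26 s.

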